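Tighten the mould clamp's eye bolt with a tommy bar

TASK

Take the tommy bar from its wooden tray, slide its rod through the loop of the eye bolt on top of the clamped mould, and turn the bolt clockwise (seen from above) with the bar until you feel it come up snug, without over-tightening it. Then draw the bar out and lay it back down inside the tray, let go, and leave the mug, wax puck and tweezers where they are; touch the eye bolt only with the bar.

Things in the scene. Friction and masses are not known exactly. Their poses are not given: they have to be found in the camera images.
- bar: tommy bar, 220 mm long, about 0.2 kg: a square aluminium handle 22 x 22 mm, 90 mm long (local x from -60 to +30 mm), and from its front a steel rod of 10 mm diameter (x from +30 to +160 mm, last 8 mm tapered). Origin on the underside, below the balance point; x points from the handle towards the rod's tip, z up; the bar's centre line is 11 mm above the origin
- bar_tip (a point): the very tip of the rod, on its centre line (bar x = +160 mm)
- bar_butt (a point): centre of the handle's rear end face (bar x = -60 mm)
- bar_through (a point): point on the rod's centre line 30 mm behind the tip (bar x = +130 mm); it should come to the loop's centre or be pushed past it when the bar is threaded; with the tip 55 mm out on the far side there is a good lever and room for the gripper
- eye: steel eye bolt upright on the mould: a ring with a 13 mm hole, 42 mm outside, 14 mm round section with rounded mouths, on a shank turning about the vertical. Origin at the hole's centre, 140 mm above the bench; x = axis of the hole (level; the rod may enter from either side), z up = axis of turning. With the rod in it there is about 0.5 rad of slack in heading before the rod bears on the ring
- eye_rim (a point): point on the ring's outer edge, 21 mm from the hole's centre along the bolt's y. The bolt turns clockwise 0.6 to 1.1 rad at about 0.25 N m until its shoulder meets the bush (where differs each time, only felt); there the torque steps to 0.4 N m and climbs 3 N m per rad. Snug: 0.05 rad or more past that (0.55 N m; a good stop is 0.7 N m). Over-tightened: 0.3 rad past (1.3 N m)
- bush: plain round brass bush the bolt screws into, 32 mm diameter, 8 mm high, fixed on the strap; origin at the centre of its underside, 58 mm straight below the hole's centre. Being round, its heading is not visible and not needed. The bolt stays where it is left; turned well past snug it springs back to about 0.13 rad past the meeting when let go
- mould: two-part iron mould on a base plate 160 x 110 mm with a steel strap over it, fixed to the bench; origin under its centre, its top (the strap) 82 mm above the bench (two round heads on the strap reach 90 mm). The eye bolt stands at the middle of the strap
- tray: low wooden tray 300 x 140 mm, fixed; origin under its centre, x along its length; floor 20 mm above the bench, 8 mm high lip all round (inside 284 x 124 mm, lip top 28 mm above the bench)
- mug: steel mug, 76 mm diameter, 85 mm high, loose; origin under its centre; a bystander
- wax: round puck of brown wax, 64 mm diameter, 26 mm high, loose; origin under its centre; a bystander
- tweezers: large steel tweezers lying flat, 200 mm long, 16 mm high, loose; origin under the middle; a bystander
Mind the look-alikes: they are no part of the job. There is more than one size of the bar; the job needs the smallest.

How it is judged:
By the outcome, as a careful person would: the job done as asked, in the order asked, and still so for the second after the job is handed in, with the robot touching nothing.
It also fails if it takes over 72 s, if anything falls off the work surface, if the arm or the gripper's body presses on something with over 40 N, if the wrist force passes 120 N, or if a joint passes its speed limit or range.

ROBOT

A 6-joint arm with a two-finger parallel gripper is mounted at the origin on the work surface. World frame = base frame: x ahead of the robot, y to its left, z up, the work surface at z = 0. Lengths are in m, angles in rad, forces in N, time in s.
With the tool pointing down it reaches from about 0.275 to 1 m from the base axis. Payload 8.4 kg.
Tool frame: the origin (TCP) lies midway between the tips of the shut fingers; the grasp point (between the pads) lies 19 mm behind it (manip.grip_point_offset is the distance from the TCP to the grasp point, in m); z points along the fingers, y is the line along which they close (so a half turn about z gives the same grasp; the last joint's range is limited). The gripper opens to 85 mm and grips with 20 to 120 N. Pads are 22 mm wide; open, the fingers measure 114 mm over their backs; the gripper's body (76 mm by 85 mm) begins 54 mm behind the grasp point. The pads swing forward as they close: fully open they stand 13 mm farther back than shut.
Start: joints at [1.32, 0.353, 1.633, -0, 1.155, -0.002], TCP at [0.154, 0.606, 0.231] pointing down, gripper open.
Joint ranges: [-2.63, 2.63], [-0.92, 2.1], [0.06, 2.66], [-1.3, 4.44], [0, 2.69], [-3.02, 3.02]. Speed limits (rad/s): [2.22, 2.22, 2.79, 3.14, 3.14, 3.14].

INTERFACE

Orientations are given as [roll, pitch, yaw] about the fixed x, y, z axes, in that order (R = Rz(yaw) Ry(pitch) Rx(roll)).
In Python, from plant import manip gives the robot as it stands.
- The arm moves only by the tool move_arm, never from a script. Its argument "rows" is text: rows parted by semicolons, each of 6 numbers parted by spaces: the shift along the tool's x, y, z in mm, then the turn, a rotation vector about the tool's x, y, z in degrees. In form: dx dy dz rx ry rz; .... A call has 1 to 8 rows; each row is the pose to reach, as a shift and turn from the pose commanded when the call began, along the tool's axes at that moment; what a row does not reach only later rows make up. A row lasts 1/12 s, in which the tool goes at most 41.7 mm and 7.16 degrees, less where a joint would pass 70% of its speed; a pose out of reach is approached as far as the arm can. A call with a gripper value outside its range is refused whole. "gripper" is the finger opening in mm, from 0 to 85.4, set as the call begins (left out, the last holds). The fingers move at their own pace and stop on an object; the grip force is fixed at half the most. Time passes only in rows, so rows that repeat a pose let the fingers close. It gives the time, the measured TCP pose, the force, the opening and the grip force at its end, in the units of the state.
- manip.get_state(): the state, without advancing time (a new reading comes with each control period).
- manip.grab_frame(name): name is "side" or "top"; returns the picture (420x560x3 uint8, red, green, blue); there is no depth.
- manip.camera_model(name): a dict with "mtx" (3x3 intrinsics, pixels), "k1" (the pictures are not rectified: a ray, as slopes to the right and down, at radius r is drawn at 1 + k1 r^2 times it, then the intrinsics apply), "R" (3x3) and "t" (3): a world point X has camera coordinates R X + t. Camera axes: x right, y down, z forward; pixel columns grow to the right and rows downward; lengths in m; the calibration is good to about 2 mm. A picture is of the moment at which its call begins. camera_model takes no time and is no camera call.
- manip.finish_job(): hands the job in; it is judged then, once.
Trained networks look in the newest picture that a camera, given by its name, has taken for a name from the list of things; names that differ only in an ending like _2 or _b are one class to them, and where a whole thing is asked for, a point or a joint stands for the part that bears it (a point fixed in the world has none). Each returns a list of dicts, best first, with "confidence" (0 to 1); they miss things now and then, are a little off and sometimes report something else, mostly with a low value. They report only what shows in the picture. A call takes as long as a camera call. They do not tell look-alikes from the thing itself.
- manip.find_in(label, camera): "box" ([left, top, right, bottom] in pixels, round what is visible of it).
The state is a dict: "time": time; "qpos": joint angles; "qvel": joint speeds; "joint_torque": joint torques, N m; "tcp_pos": TCP position; "eef_rot": TCP orientation; "wrist_force": force on the tool from outside, world axes, zero at the start; "torque": the same for the moment, N m; "width": finger opening in m; "grasp_force": force on a finger pad.
Only numpy, scipy, OpenCV 4.12 (cv2) and the standard library are available. Lean on these libraries where they do the work, as an engineer would, in place of code of your own. Each camera call takes 0.05 s, during which the arm holds its last target. There are 200 camera calls.

## Working session

There is one attempt and no reset: what is moved stays moved. The work goes in short steps, Python scripts to look and compute and a tool call to move; the robot and the scene stay as the last step left them, time stands still between calls to the robot, and variables do not carry over. Pictures are saved under pics/ and viewed, at most 10 in all, crops included, and the job is handed in when it is done.

Besides the shell and the picture viewer there is one more tool, called after "Request:" by a JSON object that holds its "fn" and its "kwargs", one argument or row to a line. move_arm: Moves the arm, as the interface text tells. Its arguments: {"type":"object","properties":{"rows":{"type":"string"},"gripper":{"type":"number"}},"required":["rows"]}

```bash
mkdir -p pics
cat > h.py <<'E'
import numpy as np, cv2
from plant import manip
from scipy.spatial.transform import Rotation as Ro
def cam(n):
    c=manip.camera_model(n); return np.array(c["mtx"]),c["k1"],np.array(c["R"]),np.array(c["t"])
def proj(n,X):
    M,k,R,t=cam(n); p=np.atleast_2d(X)@R.T+t; s=p[:,:2]/p[:,2:]; s=s*(1+k*(s**2).sum(1,keepdims=True))
    return s@M[:2,:2].T+M[:2,2]
def ray(n,uv):
    M,k,R,t=cam(n); d=np.linalg.solve(M,[uv[0],uv[1],1])[:2]; s=d.copy()
    for _ in range(20): s=d/(1+k*(s@s))
    return -R.T@t, R.T@np.array([s[0],s[1],1])
def onz(n,uv,z):
    o,d=ray(n,uv); return o+d*(z-o[2])/d[2]
def grab(n,f=None,crop=None,sc=1):
    im=manip.grab_frame(n); 
    if f:
        o=im[:,:,::-1]
        if crop: o=o[crop[1]:crop[3],crop[0]:crop[2]]
        cv2.imwrite("pics/"+f,cv2.resize(o,None,fx=sc,fy=sc,interpolation=cv2.INTER_CUBIC))
    return im
E
python3 - <<'E'
from h import *
for n in("top","side"):
    grab(n,n+"0.png",None,1.4)
    M,k,R,t=cam(n);print(n,-R.T@t,R[2],M[0,0],k)
    for l in("bar","bar_tip","bar_butt","eye","eye_rim","bush","mould","tray","mug","wax","tweezers"):
        print(l,[(np.round(d["box"]).astype(int).tolist(),round(d["confidence"],2)) for d in manip.find_in(l,n)[:4]])
s=manip.get_state();print(s["time"],s["tcp_pos"],s["eef_rot"],s["wrist_force"])
E
```

```text
top [ 0.28792115 -0.03000151  1.37012588] [ 0.16190647 -0.02098579 -0.98658294] 525.1409232534196 -0.0634129139276739
bar [([119, 270, 196, 368], 0.79), ([284, 264, 396, 318], 0.7), ([442, 184, 459, 261], 0.58)]
bar_tip [([118, 269, 196, 365], 0.93), ([198, 136, 214, 218], 0.7), ([286, 262, 393, 317], 0.58)]
bar_butt [([116, 268, 196, 367], 0.95), ([194, 134, 215, 216], 0.79)]
eye []
eye_rim [([326, 163, 339, 183], 0.43), ([325, 164, 337, 180], 0.4)]
bush [([253, 87, 294, 122], 0.62), ([197, 135, 216, 218], 0.57), ([328, 164, 340, 186], 0.47)]
mould [([305, 144, 350, 217], 0.79)]
tray [([170, 122, 232, 242], 0.7)]
mug [([254, 84, 292, 123], 0.61)]
wax [([91, 180, 117, 205], 0.91)]
tweezers [([441, 186, 458, 262], 0.87)]
side [ 0.0381456  -0.76492864  0.75300128] [ 0.41572497  0.67400284 -0.61064959] 395.214141958908 0.004349584179538906
bar [([250, 176, 306, 200], 0.86), ([197, 271, 302, 334], 0.86), ([123, 177, 186, 236], 0.56)]
bar_tip [([124, 180, 186, 237], 0.93), ([193, 263, 301, 337], 0.76), ([248, 176, 303, 202], 0.7)]
bar_butt [([192, 268, 301, 338], 0.85), ([123, 178, 187, 235], 0.8), ([248, 177, 300, 204], 0.7), ([298, 221, 366, 278], 0.2)]
eye [([328, 207, 347, 231], 0.68)]
eye_rim [([333, 209, 348, 230], 0.73), ([223, 154, 243, 166], 0.6)]
bush [([331, 207, 346, 235], 0.83)]
mould [([300, 221, 365, 274], 0.89)]
tray [([223, 167, 323, 221], 0.97), ([330, 208, 349, 233], 0.62)]
mug []
wax [([250, 175, 302, 202], 0.67), ([224, 151, 239, 166], 0.62)]
tweezers [([343, 343, 431, 396], 0.8)]
1.2 [0.15392319 0.60574575 0.2312812 ] [-3.14158814e+00  6.13321980e-05  2.89280511e+00] [0.08454206 0.3774134  0.1562528 ]
```

View pics/top0.png

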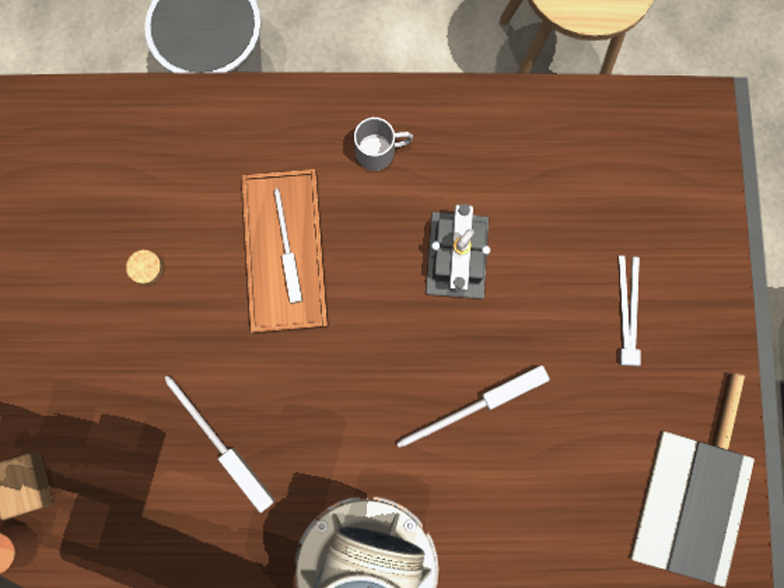

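View pics/side0.png

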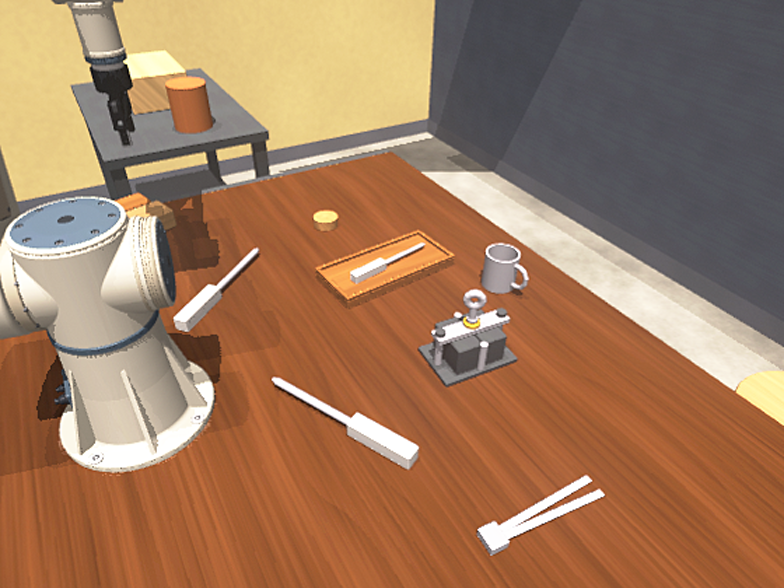

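Bars in the top picture (original pixels): in the tray (197–215, 135–217), lower left (118–195, 270–367) and lower middle (284–394, 262–318). The one in the tray is the shortest and lies in the tray, so it fits. I'll confirm it in an enlarged crop and measure.

Run:
```python
from h import *
im=grab("top","c1.png",(165,115,355,245),4)
def seg(im,box,thr=170):
    l,t,r,b=box; c=im[t:b,l:r].astype(int); m=((c.min(2)>thr)&(c.max(2)-c.min(2)<30)).astype(np.uint8)
    n,lab,st,_=cv2.connectedComponentsWithStats(m); i=1+np.argmax(st[1:,4]); ys,xs=np.where(lab==i)
    return np.c_[xs+l,ys+t].astype(float)
for box,z in(((185,128,225,225),.036),((110,262,205,375),.02),((278,256,402,325),.02)):
    p=seg(im,box); m=p.mean(0); u=np.linalg.svd(p-m,full_matrices=False)[2][0]; s=(p-m)@u
    a=onz("top",m+u*s.min(),z);b=onz("top",m+u*s.max(),z);print(len(p),m+u*s.min(),m+u*s.max(),a.round(3),b.round(3),np.linalg.norm(a-b).round(3))
ims=grab("side")
o=ims[195:290,290:375,::-1];o2=ims[165:225,225:325,::-1]
cv2.imwrite("pics/c2.png",np.vstack([cv2.resize(o,(425,475)[:2],interpolation=cv2.INTER_CUBIC)]))
```

```text
436 [197.12646758 134.97809789] [210.95626452 214.83439071] [0.695 0.17  0.036] [0.482 0.13  0.036] 0.216
893 [118.14206634 268.89043596] [190.18978582 362.31119904] [0.345 0.367 0.02 ] [0.113 0.178 0.02 ] 0.3
877 [389.86140112 265.69060903] [283.95377351 317.90623999] [ 0.351 -0.33   0.02 ] [ 0.221 -0.056  0.02 ] 0.303
```

View pics/c1.png

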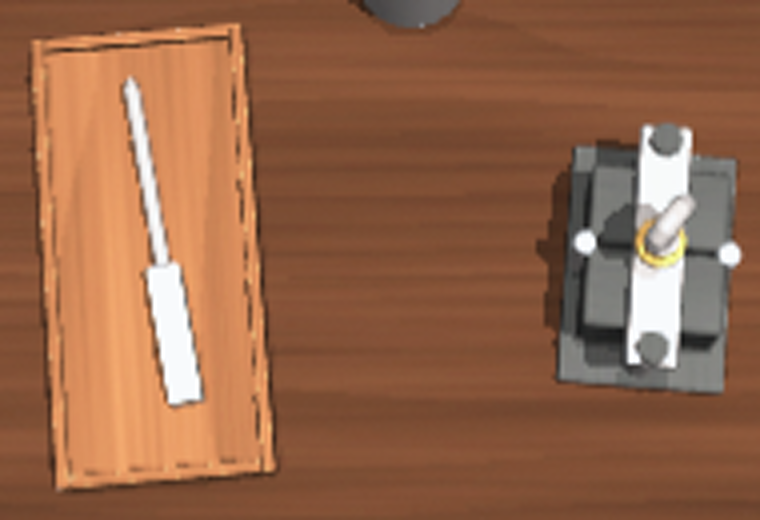

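View pics/c2.png

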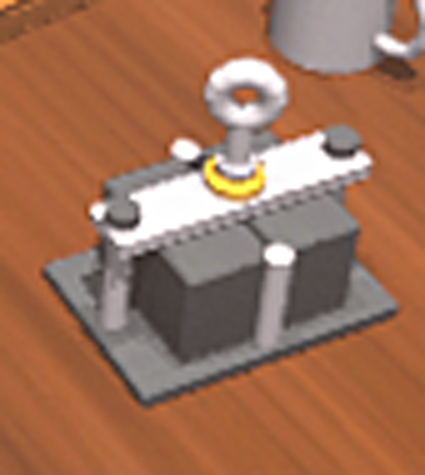

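The crop shows the tray bar (butt about (211,215), tip about (197,135) in original pixels). It measures 216 mm against 300 mm for the other two, so it is the smallest. The bush centre is at about (330,176) in the top view, with the ring edge-on above it pointing up and to the right. In the side view the hole is at about (338,214). I'll fit the ring's pose next and start the approach.

```bash
cat > eye.py <<'E'
from h import *
from scipy.optimize import minimize
def torus(x,y,h,z=.14):
    a,b=np.meshgrid(np.linspace(0,2*np.pi,60),np.linspace(0,2*np.pi,24)); a=a.ravel();b=b.ravel()
    r=.0135+.007*np.cos(b)
    L=np.c_[.007*np.sin(b),r*np.cos(a),r*np.sin(a)]
    return Ro.from_euler('z',h).apply(L)+[x,y,z]
def sil(n,P,crop,S=8):
    l,t,r,b=crop; p=(proj(n,P)-[l,t]+.5)*S; m=np.zeros(((b-t)*S,(r-l)*S),np.uint8)
    for q in p: cv2.circle(m,tuple(np.round(q).astype(int)),S,255,-1)
    m=cv2.erode(m,np.ones((2*S-1,2*S-1)))
    return cv2.resize(m,(r-l,b-t),interpolation=cv2.INTER_AREA)/255.
E
python3 - <<'E'
from eye import *
T=grab("top").astype(int);S=grab("side").astype(int)
ct=(318,155,346,190);cs=(324,203,356,228)
c=S[cs[1]:cs[3],cs[0]:cs[2]]; sat=c.max(2)-c.min(2); ms=np.clip((70-sat)/50.,0,1); ms[19:]=np.nan
c=T[ct[1]:ct[3],ct[0]:ct[2]]; g=c.mean(2);sat=c.max(2)-c.min(2)
mt=((g>125)&(g<238)&(sat<40)).astype(float)
np.set_printoptions(linewidth=220)
print(c.mean(2)[8:22,4:26].astype(int))
b=onz("top",(330.25,175.5),.09);print("bush",b, onz("side",(338.4,214),.14))
def cost(p,w=.5):
    P=torus(*p); a=sil("side",P,cs);e=np.nansum((a-ms)**2); 
    return e+w*np.sum((sil("top",P,ct)-mt)**2)
best=[]
for h in np.radians(np.arange(20,90,10)):
    r=minimize(cost,[b[0],b[1],h],method="Nelder-Mead",options=dict(initial_simplex=[[b[0],b[1],h],[b[0]+.004,b[1],h],[b[0],b[1]+.004,h],[b[0],b[1],h+.15]],maxfev=70)); best.append((r.fun,*r.x[:2],np.degrees(r.x[2])))
for q in sorted(best)[:4]:print(np.round(q,4))
q=sorted(best)[0];P=torus(q[1],q[2],np.radians(q[3]))
print("side only",minimize(lambda p:cost(p,0),[q[1],q[2],np.radians(q[3])],method="Nelder-Mead",options=dict(initial_simplex=[[q[1],q[2],.9],[q[1]+.004,q[2],.9],[q[1],q[2]+.004,.9],[q[1],q[2],1.1]],maxfev=80)).x)
out=[]
for n,I,cr in(("top",T,ct),("side",S,cs)):
    o=I[cr[1]:cr[3],cr[0]:cr[2],::-1].astype(np.uint8); k=12; o=cv2.resize(o,None,fx=k,fy=k,interpolation=cv2.INTER_CUBIC)
    m=(cv2.resize(sil(n,P,cr),None,fx=k,fy=k)>.5).astype(np.uint8); cv2.drawContours(o,cv2.findContours(m,cv2.RETR_CCOMP,cv2.CHAIN_APPROX_NONE)[0],-1,(0,0,255),1)
    out.append(cv2.copyMakeBorder(o,0,430-o.shape[0],0,0,cv2.BORDER_CONSTANT))
cv2.imwrite("pics/fit.png",np.hstack(out))
E
```

```text
[[118  76 130 249 249 249 249 249 249 249 248 244 238 224 217 137 119 119 120 121 121 121]
 [118  79 148 249 249 249 249 249 249 248 243 201 156 185 200 186 133 123 122 123 122 123]
 [109  81 152 243 243 242 249 249 249 247 204 164 217 222 214 207 166 123 123 123 123 123]
 [ 74  74 128 185 182 189 242 249 248 237 180 215 235 241 235 204 171 122 122 123 123 123]
 [ 71  65 139 185 182 180 187 241 238 167 209 232 239 242 238 193 140 123 124 124 124 124]
 [ 72  71 158 185 183 179 168 170 177 200 232 244 240 239 225 168 114 124 126 126 127 127]
 [ 73  77 171 184 175 172 137 146 186 226 243 249 242 229 181 122 124 124 125 127 126 126]
 [ 74  86 175 179 156 157 127 168 220 241 249 246 234 200 117 127 127 128 127 127 128 128]
 [ 74  83 168 168 161 152 128 192 232 249 247 235 213 168 136 127 127 127 128 128 127 128]
 [ 75  72 133 163 150 126 157 191 228 246 238 223 171 188 141 128 128 128 128 128 128 129]
 [ 74  71 119 159 127 144 181 200 212 223 220 195 165 198 143 128 128 128 129 129 130 130]
 [ 74  79 150 159 104 149 195 211 213 201 173 151 212 202 168 128 128 129 129 129 130 129]
 [ 59  79 165 161 102 115 182 208 206 177 142 195 236 213 168 126 127 128 129 130 131 131]
 [ 36  72 149 182  89 115 128 167 179 153 173 240 235 213 133 107 115 119 120 123 125 127]]
bush [ 0.5730281  -0.17219109  0.09      ] [ 0.57367731 -0.17328063  0.14      ]
[ 1.758208e+02  5.752000e-01 -1.719000e-01  5.353200e+01]
[ 1.758363e+02  5.754000e-01 -1.719000e-01  5.295870e+01]
[ 1.758588e+02  5.754000e-01 -1.719000e-01  5.318530e+01]
[ 1.758823e+02  5.754000e-01 -1.719000e-01  5.292730e+01]
side only [ 0.57458542 -0.17277576  0.87649532]
```

View pics/fit.png

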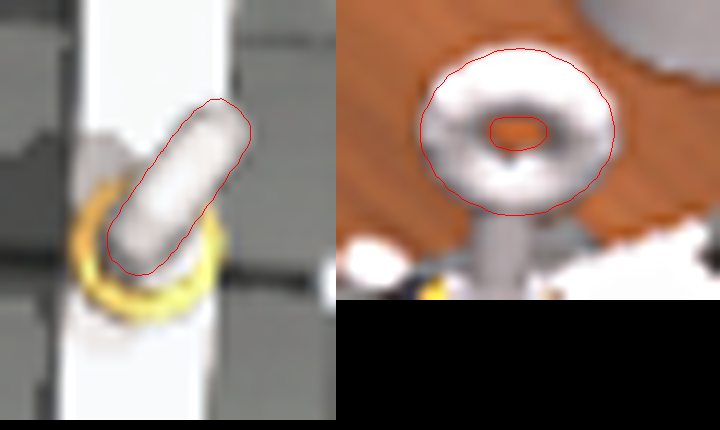

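The fit overlays well on both views: the eye is at about (0.5745, −0.1724, 0.14) with its hole axis heading about 52.5°. I'll approach the bar now, with the tool's x along the bar.

```bash
cat >> h.py <<'E'
def to(p,yaw,say=True):
    s=manip.get_state(); R=Ro.from_euler('xyz',s["eef_rot"]); d=R.inv().apply(np.array(p)-s["tcp_pos"])*1000
    rv=np.degrees((R.inv()*Ro.from_euler('xyz',[np.pi,0,np.radians(yaw)])).as_rotvec())
    print("t",round(s["time"],2),"tcp",np.round(s["tcp_pos"],4),"yaw",np.degrees(s["eef_rot"]).round(1),"ROW",d.round(1),rv.round(1),"F",np.round(s["wrist_force"],1),"w",round(s["width"]*1000,1))
E
python3 - <<'E'
from h import *
to((.526,.138,.12),10.6)
for z in(.036,.042): print(onz("top",(210.96,214.83),z))
E
```

```text
t 1.4 tcp [0.1539 0.6058 0.2313] yaw [-180.    -0.   165.7] ROW [-475.8 -361.7  111.3] [ -0.    0.  155.1] F [ 0.2 -0.5  0.5] w 85.3
[0.48221002 0.1301332  0.036     ]
[0.48133624 0.12941302 0.042     ]
```

Request:
{"fn": "move_arm", "kwargs": {
  "rows": "-476 -362 110 0 0 155;-476 -362 110 0 0 155;-476 -362 110 0 0 155;-476 -362 110 0 0 155;-476 -362 110 0 0 155;-476 -362 110 0 0 155;-476 -362 110 0 0 155;-476 -362 110 0 0 155",
  "gripper": 50
}}

```text
time: 2.07
tcp_pos: [0.3588, 0.3476, 0.1709]
eef_rot: [3.141, -0.0, 1.887]
wrist_force: [0.6, 0.3, 1.1]
width: 0.0498
grasp_force: 0.0
```

```bash
python3 -c "
from h import *
to((.526,.138,.12),10.6)"
```

```text
t 2.07 tcp [0.3588 0.3476 0.1709] yaw [180.   -0.  108.1] ROW [-251.2   93.6   50.9] [ 0.  -0.  97.5] F [0.6 0.3 1.1] w 49.8
```

Request:
{"fn": "move_arm", "kwargs": {
  "rows": "-251 94 51 0 0 97;-251 94 51 0 0 97;-251 94 51 0 0 97;-251 94 51 0 0 97;-251 94 51 0 0 97;-251 94 51 0 0 97;-251 94 51 0 0 97;-251 94 51 0 0 97"
}}

```text
time: 2.73
tcp_pos: [0.5291, 0.1373, 0.1193]
eef_rot: [3.141, 0.0, 0.883]
wrist_force: [0.1, -0.8, 0.1]
width: 0.0501
grasp_force: 0.0
```

```bash
python3 -c "
from h import *
to((.526,.138,.1),10.6)"
```

```text
t 2.73 tcp [0.5291 0.1373 0.1193] yaw [179.9   0.   50.6] ROW [-1.5 -2.8 19.3] [ 0.1 -0.  40. ] F [ 0.1 -0.8  0.1] w 50.1
```

Request:
{"fn": "move_arm", "kwargs": {
  "rows": "-1.5 -2.8 20 0 0 40;-1.5 -2.8 20 0 0 40;-1.5 -2.8 20 0 0 40;-1.5 -2.8 20 0 0 40;-1.5 -2.8 20 0 0 40;-1.5 -2.8 20 0 0 40;-1.5 -2.8 50 0 0 40;-1.5 -2.8 50 0 0 40"
}}

```text
time: 3.4
tcp_pos: [0.5215, 0.1409, 0.0671]
eef_rot: [3.141, 0.004, 0.195]
wrist_force: [-2.2, -0.7, -1.0]
width: 0.0499
grasp_force: 0.0
```

```bash
python3 -c "
from h import *
to((.526,.138,.024),10.6)
grab('top','g1.png',(165,115,285,245),4)"
```

```text
t 3.4 tcp [0.5215 0.1409 0.0671] yaw [180.    0.2  11.1] ROW [ 4.1  3.7 43.1] [0.  0.2 0.5] F [-2.2 -0.7 -1. ] w 49.9
```

View pics/g1.png

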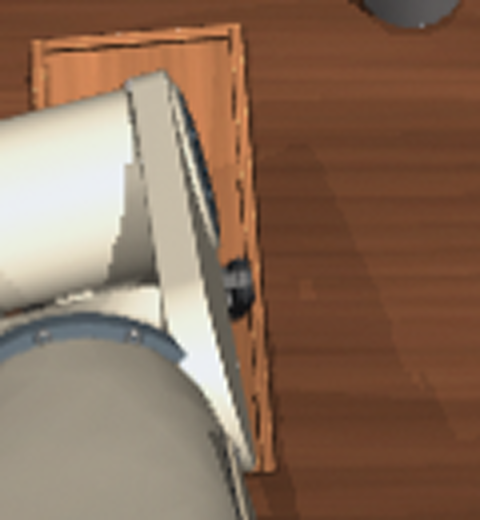

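The top view shows the arm hiding the bar (lip at about (225,180)), so I'll let the arm settle and then descend.

Request:
{"fn": "move_arm", "kwargs": {
  "rows": "0 0 0 0 0 0;0 0 0 0 0 0;0 0 0 0 0 0"
}}

```text
time: 3.7
tcp_pos: [0.5241, 0.1416, 0.071]
eef_rot: [-3.141, -0.001, 0.195]
wrist_force: [0.4, -0.1, 0.1]
width: 0.0502
grasp_force: 0.0
```

```bash
python3 -c "
from h import *
to((.526,.138,.024),10.6)"
```

```text
t 3.7 tcp [0.5241 0.1416 0.071 ] yaw [-1.80e+02 -1.00e-01  1.12e+01] ROW [ 1.1  3.9 47. ] [-0.  -0.1  0.6] F [ 0.4 -0.1  0.1] w 50.2
```

Request:
{"fn": "move_arm", "kwargs": {
  "rows": "1 4 20 0 0 0.6;1 4 35 0 0 0.6;1 4 47 0 0 0.6;1 4 47 0 0 0.6;1 4 47 0 0 0.6"
}}

```text
time: 4.12
tcp_pos: [0.525, 0.1377, 0.0229]
eef_rot: [3.142, 0.001, 0.184]
wrist_force: [-0.3, 0.0, -0.3]
width: 0.05
grasp_force: 0.0
```

Request:
{"fn": "move_arm", "kwargs": {
  "rows": "0 0 0 0 0 0;0 0 0 0 0 0;0 0 0 0 0 0;0 0 0 0 0 0;0 0 0 0 0 0;0 0 0 0 0 0;0 0 0 0 0 0;0 0 0 0 0 0",
  "gripper": 15
}}

```text
time: 4.78
tcp_pos: [0.526, 0.1379, 0.0241]
eef_rot: [-3.141, -0.002, 0.184]
wrist_force: [-0.3, -0.9, 6.4]
width: 0.0207
grasp_force: 59.8
```

Request:
{"fn": "move_arm", "kwargs": {
  "rows": "0 0 -10 0 0 0;0 0 -30 0 0 0;0 0 -60 0 0 0;0 0 -100 0 0 0;0 0 -140 0 0 0;0 0 -170 0 0 0;0 0 -170 0 0 0;0 0 -170 0 0 0"
}}

```text
time: 5.45
tcp_pos: [0.5262, 0.1379, 0.1955]
eef_rot: [-3.141, -0.004, 0.184]
wrist_force: [-0.0, -0.3, -1.4]
width: 0.0207
grasp_force: 59.0
```

```bash
python3 -c "
from h import *
to((.45,-.335,.19),52.5);print(manip.get_state()['torque'],manip.get_state()['qpos'])"
```

```text
t 5.45 tcp [0.5262 0.1379 0.1955] yaw [-180.    -0.3   10.6] ROW [-161.5  451.     4.6] [  0.1  -0.3 -41.9] F [-0.  -0.3 -1.4] w 20.7
[-0.00038835 -0.00630141 -0.02752438] [ 2.53647420e-01  2.64316864e-01  1.84616346e+00 -8.27072933e-06
  1.02662455e+00  1.64021551e+00]
```

Request:
{"fn": "move_arm", "kwargs": {
  "rows": "-161 451 4 0 0 -42;-161 451 4 0 0 -42;-161 451 4 0 0 -42;-161 451 4 0 0 -42;-161 451 4 0 0 -42;-161 451 4 0 0 -42;-161 451 4 0 0 -42;-161 451 4 0 0 -42"
}}

```text
time: 6.12
tcp_pos: [0.4751, -0.1675, 0.1889]
eef_rot: [-3.139, 0.001, 0.922]
wrist_force: [1.3, -0.3, -2.9]
width: 0.0204
grasp_force: 59.2
```

```bash
python3 -c "
from h import *
to((.45,-.335,.132),52.5)"
```

```text
t 6.12 tcp [ 0.4751 -0.1675  0.1889] yaw [-179.8    0.    52.8] ROW [-148.6   81.3   56.8] [-0.2  0.   0.3] F [ 1.3 -0.3 -2.9] w 20.4
```

Request:
{"fn": "move_arm", "kwargs": {
  "rows": "-149 81 0 0 0 0;-149 81 0 0 0 0;-149 81 0 0 0 0;-149 81 0 0 0 0;-149 81 0 0 0 0;-149 81 30 0 0 0;-149 81 56 0 0 0;-149 81 56 0 0 0"
}}

```text
time: 6.78
tcp_pos: [0.4468, -0.3315, 0.1286]
eef_rot: [-3.131, 0.0, 0.916]
wrist_force: [-1.3, 0.2, -2.9]
width: 0.0207
grasp_force: 59.3
```

Request:
{"fn": "move_arm", "kwargs": {
  "rows": "0 0 0 0 0 0;0 0 0 0 0 0;0 0 0 0 0 0"
}}

```text
time: 7.03
tcp_pos: [0.4515, -0.3341, 0.1356]
eef_rot: [3.14, 0.0, 0.918]
wrist_force: [0.7, -0.9, -1.6]
width: 0.0207
grasp_force: 59.3
```

Run:
```python
from h import *
to((.45,-.335,.132),52.5)
T=grab('top');S=grab('side')
s=manip.get_state();y=s["eef_rot"][2];u=np.array([np.cos(y),np.sin(y),0]);b=s["tcp_pos"]+[0,0,.007]
for n in("top","side"): print(n,proj(n,np.array([b+u*d for d in(0,.045,.1,.175)])).round(1).tolist(), "eye",proj(n,[.5745,-.1724,.14]).round(1), [ (np.round(d["box"]).tolist(),round(d["confidence"],2)) for d in manip.find_in("bar_tip",n)[:3]])
a=cv2.resize(T[155:275,290:390,::-1],None,fx=4,fy=4,interpolation=cv2.INTER_CUBIC);c=cv2.resize(S[180:300,270:370,::-1],None,fx=4,fy=4,interpolation=cv2.INTER_CUBIC)
cv2.imwrite("pics/st.png",np.hstack([a,c]))
```

```text
t 7.03 tcp [ 0.4515 -0.3341  0.1356] yaw [179.9   0.   52.6] ROW [-1.6 -0.7  3.6] [0.1 0.  0.1] F [ 0.7 -0.9 -1.6] w 20.7
top [[401.5, 220.7], [386.2, 209.3], [367.6, 195.6], [342.3, 176.9]] eye [[332.5 170.4]] [([118.0, 271.0, 181.0, 351.0], 0.86), ([316.0, 275.0, 362.0, 307.0], 0.81), ([344.0, 180.0, 394.0, 219.0], 0.57)]
side [[339.0, 271.6], [339.0, 256.7], [338.9, 240.1], [338.8, 219.9]] eye [[338.4 213.7]] [([125.0, 181.0, 183.0, 240.0], 0.79), ([329.0, 255.0, 346.0, 294.0], 0.74), ([195.0, 270.0, 299.0, 336.0], 0.65)]
```

View pics/st.png

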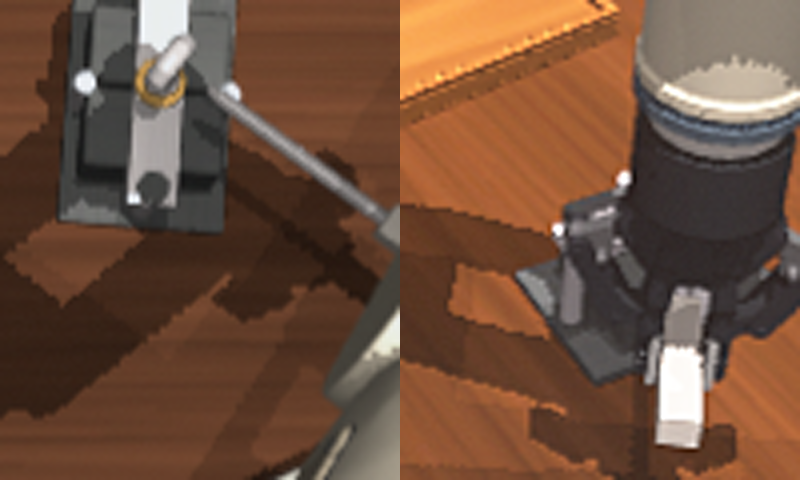

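In the left panel (top view) the tip is at about (342.5,176.3), where predicted, with the rod aimed at the ring. The side view is hidden by the gripper. I'll check the rod's line to sub-pixel.

Run:
```python
from h import *
T=grab('top').astype(float).mean(2)
s=manip.get_state();y=s["eef_rot"][2];u=np.array([np.cos(y),np.sin(y),0]);b=s["tcp_pos"]+[0,0,.007]
e=np.array([.5745,-.1724,.14]);n=np.array([-u[1],u[0],0]); print("lat of eye vs bar line mm",(e-b)@n*1e3,"along",(e-b)@u*1e3)
for d in np.arange(.09,.171,.01):
    offs=np.arange(-.015,.0151,.0005); p=proj("top",np.array([b+u*d+n*o for o in offs])).astype(np.float32)
    v=cv2.remap(T.astype(np.float32),p[None,:,0],p[None,:,1],cv2.INTER_LINEAR)[0]
    g=np.diff(v);a=np.argmax(g);c=np.argmin(g);print(round(d,2),(offs[[a,c]]*1e3).round(1),((offs[a]+offs[c])*500).round(2),v[::6].round().astype(int))
```

```text
lat of eye vs bar line mm 0.2945158920679245 along 203.31128488574075
0.09 [-4.5  5. ] 0.25 [ 65  42  38  56 117 153 122  63  38  39  37]
0.1 [-4.5  2. ] -1.25 [ 70  64  57  65 122 157 120  77  53  42  45]
0.11 [-3.   3.5] 0.25 [ 83  78  74  83 124 159 118  76  66  69  55]
0.12 [-3.   1.5] -0.75 [ 81  83  84  88 128 159 118  80  72  66  45]
0.13 [-4.  1.] -1.5 [ 76  77  80  89 130 157 117  75  71  77  63]
0.14 [-5.  1.] -2.0 [ 84  84  78  84 128 160 119  81  73  72  70]
0.15 [-3.5  2. ] -0.75 [ 78  78  81  90 128 155 115  74  75  76  64]
0.16 [-10.5  -5.5] -8.0 [ 77  86 178 208 145 156 116  61  52  61  61]
0.17 [-10.    3.5] -3.25 [ 76 109 152 168 145 134 105  61  60  63  63]
```

```bash
python3 -c "
from h import *
to((.45,-.335,.133),52.5)"
```

```text
t 7.28 tcp [ 0.4512 -0.334   0.1353] yaw [179.9  -0.   52.6] ROW [-1.5 -0.3  2.3] [ 0.1 -0.   0.1] F [ 0.4 -0.3 -2. ] w 20.7
```

Request:
{"fn": "move_arm", "kwargs": {
  "rows": "0 0 0 0 0 0;0 0 0 0 0 0"
}}

```text
time: 7.45
tcp_pos: [0.4509, -0.334, 0.1347]
eef_rot: [3.141, 0.0, 0.917]
wrist_force: [-0.1, 0.7, -1.8]
width: 0.0206
grasp_force: 59.3
```

Advance in steps, watching the force.

Request:
{"fn": "move_arm", "kwargs": {
  "rows": "5 0 1.5 0 0 0;10 0 1.5 0 0 0;14 0 1.5 0 0 0;18 0 1.5 0 0 0;22 0 1.5 0 0 0;22 0 1.5 0 0 0;22 0 1.5 0 0 0"
}}

```text
time: 8.03
tcp_pos: [0.4643, -0.3162, 0.1329]
eef_rot: [-3.142, 0.0, 0.918]
wrist_force: [-0.4, -0.1, -1.9]
width: 0.0207
grasp_force: 59.3
```

```bash
cat > st.py <<'E'
from h import *
E=np.array([.5745,-.1724,.14])
s=manip.get_state();y=s["eef_rot"][2];u=np.array([np.cos(y),np.sin(y),0]);n=np.array([-u[1],u[0],0]);d=E-s["tcp_pos"]
F=np.array(s["wrist_force"]);M=np.array(s["torque"])
print("t",round(s["time"],2),"tcp",np.round(s["tcp_pos"],4),"rpy",np.degrees(s["eef_rot"]).round(2),"eye: along",(d@u*1e3).round(1),"lat",(d@n*1e3).round(1),"dz",(d[2]*1e3).round(1))
print("F along/lat/z",(F@u).round(2),(F@n).round(2),F[2].round(2),"M",M.round(3),"tau about eye (M at tcp)",(M[2]+np.cross(-d,F)[2]).round(3),"rxF only",np.cross(-d,F)[2].round(3),"q6",round(s["qpos"][5],2))
E
python3 st.py
```

```text
t 8.03 tcp [ 0.4643 -0.3162  0.1329] rpy [-180.      0.     52.59] eye: along 181.1 lat -0.2 dz 7.1
F along/lat/z -0.29 0.22 -1.89 M [0.004 0.032 0.004] tau about eye (M at tcp) -0.036 rxF only -0.04 q6 0.05
```

Request:
{"fn": "move_arm", "kwargs": {
  "rows": "4 0 0 0 0 0;8 0 0 0 0 0;12 0 0 0 0 0;16 0 0 0 0 0;20 0 0 0 0 0;20 0 0 0 0 0"
}}

```text
time: 8.53
tcp_pos: [0.4768, -0.3, 0.1329]
eef_rot: [3.142, -0.0, 0.918]
wrist_force: [-0.2, -0.2, -2.4]
width: 0.0208
grasp_force: 59.4
```

```bash
python3 st.py
```

```text
t 8.53 tcp [ 0.4768 -0.3     0.1329] rpy [ 1.800e+02 -1.000e-02  5.258e+01] eye: along 160.7 lat -0.1 dz 7.1
F along/lat/z -0.32 0.07 -2.37 M [-0.046  0.039  0.008] tau about eye (M at tcp) -0.003 rxF only -0.01 q6 0.09
```

Request:
{"fn": "move_arm", "kwargs": {
  "rows": "6 0 0 0 0 0;12 0 0 0 0 0;19 0 0 0 0 0;26 0 0 0 0 0;33 0 0 0 0 0;40 0 0 0 0 0;40 0 0 0 0 0;40 0 0 0 0 0"
}}

```text
time: 9.2
tcp_pos: [0.5009, -0.2684, 0.1329]
eef_rot: [-3.142, 0.0, 0.918]
wrist_force: [-0.5, -0.2, -2.0]
width: 0.0206
grasp_force: 59.4
```

```bash
python3 st.py
cat > arc.py <<'E'
import sys; from h import *
E=np.array([.5745,-.1724,.14]); R0=.1205
s=manip.get_state(); R=Ro.from_euler('xyz',s["eef_rot"]); y=s["eef_rot"][2]
for a in map(float,sys.argv[1:]):   # deg clockwise from now, same lever
    h=y-np.radians(a); p=E-R0*np.array([np.cos(h),np.sin(h),0]); p[2]=s["tcp_pos"][2]
    print(a,R.inv().apply(p-s["tcp_pos"]).round(4)*1e3)
E
python3 arc.py 6 12 18 24 30 36 42 48
```

```text
t 9.2 tcp [ 0.5009 -0.2684  0.1329] rpy [-1.800e+02  1.000e-02  5.261e+01] eye: along 121.0 lat -0.2 dz 7.1
F along/lat/z -0.45 0.27 -2.0 M [-0.06   0.039  0.004] tau about eye (M at tcp) -0.029 rxF only -0.033 q6 0.16
6.0 [  1.2 -12.4  -0. ]
12.0 [  3.1 -24.9  -0. ]
18.0 [  6.4 -37.   -0. ]
24.0 [ 10.9 -48.8  -0. ]
30.0 [ 16.6 -60.1  -0. ]
36.0 [ 23.5 -70.6  -0. ]
42.0 [ 31.4 -80.4  -0. ]
48.0 [ 40.4 -89.4  -0. ]
```

Request:
{"fn": "move_arm", "kwargs": {
  "rows": "1 -12 0 0 0 6;3 -25 0 0 0 12;6.5 -37 0 0 0 18;11 -49 0 0 0 24;11 -49 0 0 0 24;11 -49 0 0 0 24"
}}

```text
time: 9.7
tcp_pos: [0.4684, -0.2305, 0.1332]
eef_rot: [3.141, -0.0, 0.502]
wrist_force: [0.2, 0.6, -1.9]
width: 0.0205
grasp_force: 59.4
```

```bash
python3 st.py;python3 arc.py 3 6 9 12 15 18
```

```text
t 9.7 tcp [ 0.4684 -0.2305  0.1332] rpy [ 1.7996e+02 -1.0000e-02  2.8740e+01] eye: along 120.9 lat -0.1 dz 6.8
F along/lat/z 0.46 0.38 -1.92 M [-0.036  0.037 -0.055] tau about eye (M at tcp) -0.1 rxF only -0.046 q6 0.61
3.0 [ 0.6 -6.2 -0. ]
6.0 [  1.1 -12.5  -0. ]
9.0 [  1.9 -18.8  -0. ]
12.0 [  3.1 -25.   -0. ]
15.0 [  4.6 -31.1  -0. ]
18.0 [  6.3 -37.2  -0. ]
```

Request:
{"fn": "move_arm", "kwargs": {
  "rows": "0.5 -6 0 0 0 3;1 -12.5 0 0 0 6;2 -19 0 0 0 9;3 -25 0 0 0 12;3 -25 0 0 0 12;3 -25 0 0 0 12"
}}

```text
time: 10.2
tcp_pos: [0.4597, -0.2075, 0.1331]
eef_rot: [3.141, -0.0, 0.293]
wrist_force: [0.2, 0.2, -1.1]
width: 0.0205
grasp_force: 59.4
```

```bash
python3 st.py
```

```text
t 10.2 tcp [ 0.4597 -0.2075  0.1331] rpy [ 1.7996e+02 -2.0000e-02  1.6790e+01] eye: along 120.1 lat 0.4 dz 6.9
F along/lat/z 0.25 0.12 -1.09 M [0.046 0.013 0.177] tau about eye (M at tcp) 0.162 rxF only -0.015 q6 0.85
```

```bash
python3 arc.py 4 8 12 16 20 24
```

```text
4.0 [-0.1 -8.8 -0. ]
8.0 [  0.8 -17.2  -0. ]
12.0 [  2.2 -25.5  -0. ]
16.0 [  4.2 -33.6  -0. ]
20.0 [  6.8 -41.6  -0. ]
24.0 [ 10.  -49.4  -0. ]
```

Request:
{"fn": "move_arm", "kwargs": {
  "rows": "0 -8.8 0 0 0 4;1 -17.2 0 0 0 8;2.2 -25.5 0 0 0 12;4.2 -33.6 0 0 0 16;6.8 -41.6 0 0 0 20;6.8 -41.6 0 0 0 20"
}}

```text
time: 10.7
tcp_pos: [0.4548, -0.1651, 0.1332]
eef_rot: [3.141, -0.002, -0.06]
wrist_force: [1.4, -2.5, -2.6]
width: 0.0208
grasp_force: 59.4
```

```bash
python3 st.py;python3 arc.py 2 4 6 8 10 12
```

```text
t 10.7 tcp [ 0.4548 -0.1651  0.1332] rpy [ 1.7997e+02 -9.0000e-02 -3.4300e+00] eye: along 119.9 lat -0.1 dz 6.8
F along/lat/z 1.53 -2.45 -2.64 M [-0.403 -0.095 -0.09 ] tau about eye (M at tcp) 0.203 rxF only 0.293 q6 1.28
2.0 [-0.5 -4.1 -0. ]
4.0 [-0.3 -8.3 -0. ]
6.0 [  0.1 -12.5  -0. ]
8.0 [  0.6 -16.7  -0. ]
10.0 [  1.3 -20.8  -0. ]
12.0 [  2.1 -24.9  -0. ]
```

Request:
{"fn": "move_arm", "kwargs": {
  "rows": "0 -4.1 0 0 0 2;0 -8.3 0 0 0 4;0 -12.5 0 0 0 6;0.6 -16.7 0 0 0 8;1.3 -20.8 0 0 0 10;1.3 -20.8 0 0 0 10"
}}

```text
time: 11.2
tcp_pos: [0.4576, -0.1451, 0.1333]
eef_rot: [3.141, -0.002, -0.232]
wrist_force: [3.7, -1.8, -3.0]
width: 0.0207
grasp_force: 59.3
```

```bash
python3 st.py;python3 arc.py 2 4 6 8
```

```text
t 11.2 tcp [ 0.4576 -0.1451  0.1333] rpy [ 1.7998e+02 -1.2000e-01 -1.3280e+01] eye: along 120.0 lat 0.3 dz 6.7
F along/lat/z 4.05 -0.94 -2.97 M [-0.348 -0.46   0.019] tau about eye (M at tcp) 0.133 rxF only 0.114 q6 1.49
2.0 [-0.4 -4.5 -0. ]
4.0 [-0.2 -8.7 -0. ]
6.0 [  0.2 -12.9  -0. ]
8.0 [  0.7 -17.1  -0. ]
```

Request:
{"fn": "move_arm", "kwargs": {
  "rows": "-0.4 -4.5 0 0 0 2;-0.2 -8.7 0 0 0 4;0 -12.9 0 0 0 6;0 -12.9 0 0 0 6"
}}

```text
time: 11.53
tcp_pos: [0.4611, -0.1328, 0.1334]
eef_rot: [3.141, -0.003, -0.337]
wrist_force: [4.5, -3.3, -4.5]
width: 0.0208
grasp_force: 59.2
```

```bash
cat >> st.py <<'E'
v=[]
for _ in range(5):
    manip.grab_frame("top"); s=manip.get_state(); F=np.array(s["wrist_force"]); v.append(s["torque"][2]+np.cross(s["tcp_pos"]-E,F)[2])
print("tau mean",np.mean(v).round(3),np.round(v,2))
E
python3 st.py;python3 arc.py 1 2 3 4 5 6 8
```

```text
t 11.53 tcp [ 0.4611 -0.1328  0.1334] rpy [179.99  -0.19 -19.29] eye: along 120.1 lat 0.1 dz 6.6
F along/lat/z 5.33 -1.61 -4.51 M [-0.58  -0.57  -0.036] tau about eye (M at tcp) 0.157 rxF only 0.194 q6 1.62
tau mean 0.186 [0.24 0.18 0.19 0.15 0.17]
1.0 [-0.4 -2.4 -0. ]
2.0 [-0.3 -4.5 -0. ]
3.0 [-0.2 -6.6 -0. ]
4.0 [-0.1 -8.7 -0. ]
5.0 [  0.1 -10.8  -0. ]
6.0 [  0.3 -12.9  -0. ]
8.0 [  0.8 -17.1  -0. ]
```

Request:
{"fn": "move_arm", "kwargs": {
  "rows": "0 -2.2 0 0 0 1;0 -4.3 0 0 0 2;0 -6.5 0 0 0 3;0.2 -8.7 0 0 0 4;0.2 -8.7 0 0 0 4"
}}

```text
time: 12.2
tcp_pos: [0.4641, -0.1251, 0.1334]
eef_rot: [3.141, -0.003, -0.405]
wrist_force: [5.1, -5.5, -4.2]
width: 0.0202
grasp_force: 59.2
```

```bash
python3 st.py;python3 arc.py 1 2 3 4 5 6 8
```

```text
t 12.2 tcp [ 0.4641 -0.1251  0.1334] rpy [179.97  -0.19 -23.22] eye: along 120.1 lat 0.1 dz 6.6
F along/lat/z 6.83 -3.06 -4.16 M [-0.787 -0.548 -0.02 ] tau about eye (M at tcp) 0.349 rxF only 0.369 q6 1.71
tau mean 0.369 [0.49 0.28 0.45 0.32 0.3 ]
1.0 [-0.4 -2.3 -0. ]
2.0 [-0.3 -4.4 -0. ]
3.0 [-0.2 -6.5 -0. ]
4.0 [-0.1 -8.6 -0. ]
5.0 [  0.1 -10.7  -0. ]
6.0 [  0.3 -12.8  -0. ]
8.0 [  0.8 -17.   -0. ]
```

Request:
{"fn": "move_arm", "kwargs": {
  "rows": "0 -2.2 0 0 0 1;0 -4.3 0 0 0 2;0 -4.3 0 0 0 2"
}}

```text
time: 12.7
tcp_pos: [0.4658, -0.1213, 0.1334]
eef_rot: [3.141, -0.003, -0.44]
wrist_force: [5.1, -6.3, -4.7]
width: 0.0207
grasp_force: 59.2
```

```bash
python3 st.py
```

```text
t 12.7 tcp [ 0.4658 -0.1213  0.1334] rpy [179.97  -0.2  -25.22] eye: along 120.1 lat 0.1 dz 6.6
F along/lat/z 7.29 -3.55 -4.68 M [-0.938 -0.545  0.024] tau about eye (M at tcp) 0.452 rxF only 0.428 q6 1.75
tau mean 0.446 [0.44 0.44 0.43 0.43 0.5 ]
```

Request:
{"fn": "move_arm", "kwargs": {
  "rows": "0 -2.2 0 0 0 1;0 -4.3 0 0 0 2;0 -6.5 0 0 0 3;0.2 -8.7 0 0 0 4;0.2 -8.7 0 0 0 4"
}}

```text
time: 13.37
tcp_pos: [0.4696, -0.1138, 0.1333]
eef_rot: [3.141, -0.003, -0.51]
wrist_force: [3.5, -7.8, -4.5]
width: 0.0207
grasp_force: 59.2
```

```bash
python3 st.py
```

```text
t 13.37 tcp [ 0.4696 -0.1138  0.1333] rpy [179.96  -0.2  -29.21] eye: along 120.2 lat -0.0 dz 6.7
F along/lat/z 6.8 -5.08 -4.47 M [-1.171 -0.486  0.02 ] tau about eye (M at tcp) 0.629 rxF only 0.61 q6 1.84
tau mean 0.619 [0.66 0.54 0.61 0.64 0.64]
```

Request:
{"fn": "move_arm", "kwargs": {
  "rows": "0 -2.2 0 0 0 1;0 -4.3 0 0 0 2;0 -6.5 0 0 0 3;0 -6.5 0 0 0 3"
}}

```text
time: 13.95
tcp_pos: [0.4728, -0.1083, 0.1333]
eef_rot: [3.141, -0.004, -0.562]
wrist_force: [3.6, -9.2, -3.9]
width: 0.0207
grasp_force: 59.2
```

```bash
python3 st.py; python3 arc.py -3 -6 -12 -15 -18 -21 -24
```

```text
t 13.95 tcp [ 0.4728 -0.1083  0.1333] rpy [179.95  -0.21 -32.2 ] eye: along 120.2 lat -0.0 dz 6.7
F along/lat/z 7.95 -5.91 -3.91 M [-1.376 -0.432  0.064] tau about eye (M at tcp) 0.774 rxF only 0.71 q6 1.91
tau mean 0.718 [0.78 0.58 0.77 0.81 0.66]
-3.0 [-0.1  6.3  0. ]
-6.0 [ 0.4 12.6  0. ]
-12.0 [ 2.3 25.   0. ]
-15.0 [ 3.8 31.2  0. ]
-18.0 [ 5.6 37.2  0.1]
-21.0 [ 7.7 43.2  0.1]
-24.0 [10.1 49.   0.1]
```

Request:
{"fn": "move_arm", "kwargs": {
  "rows": "0 6.3 0 0 0 -3;0.5 12.6 0 0 0 -6;1.5 18.8 0 0 0 -9;2.5 25 0 0 0 -12;5.6 37.2 0 0 0 -18;10 49 0 0 0 -24;14 56.4 0 0 0 -28;14 56.4 0 0 0 -28"
}}

```text
time: 14.87
tcp_pos: [0.4526, -0.1632, 0.1329]
eef_rot: [3.141, 0.0, -0.072]
wrist_force: [-0.3, 0.7, -1.5]
width: 0.0204
grasp_force: 59.5
```

Run:
```python
exec(open('st.py').read())
from eye import *
T=manip.grab_frame("top");S=manip.grab_frame("side")
a=cv2.resize(T[155:235,290:390,::-1],None,fx=4,fy=4,interpolation=cv2.INTER_CUBIC);c=cv2.resize(S[180:260,280:380,::-1],None,fx=4,fy=4,interpolation=cv2.INTER_CUBIC)
cv2.imwrite("pics/sn.png",np.hstack([a,c]))
```

```text
t 14.87 tcp [ 0.4526 -0.1632  0.1329] rpy [ 1.7998e+02  2.0000e-02 -4.1100e+00] eye: along 122.3 lat -0.4 dz 7.1
F along/lat/z -0.37 0.65 -1.5 M [ 0.046  0.074 -0.005] tau about eye (M at tcp) -0.084 rxF only -0.079 q6 1.29
tau mean -0.005 [-0.04  0.01  0.07 -0.07  0.  ]
```

View pics/sn.png

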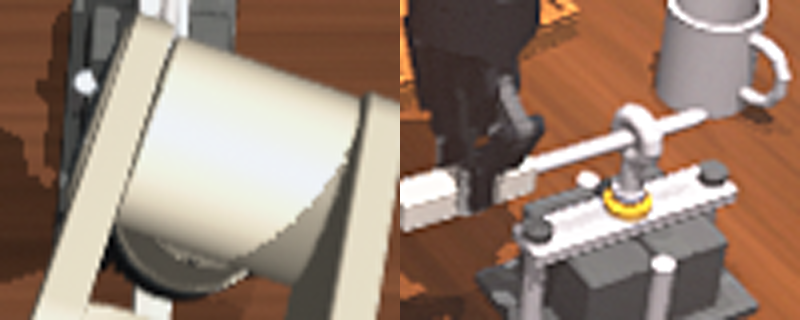

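The side panel shows the rod still through the ring and free (torque about 0). The ring has turned, and the handle is in the fingers at lower left. Drawing the bar straight out.

Request:
{"fn": "move_arm", "kwargs": {
  "rows": "-8 0 0 0 0 0;-20 0 0 0 0 0;-34 0 0 0 0 0;-48 0 0 0 0 0;-62 0 0 0 0 0;-78 0 0 0 0 0;-95 0 0 0 0 0;-95 0 0 0 0 0"
}}

```text
time: 15.88
tcp_pos: [0.3533, -0.1526, 0.1322]
eef_rot: [-3.14, 0.004, -0.078]
wrist_force: [-1.5, 0.7, -1.9]
width: 0.0207
grasp_force: 59.5
```

```bash
python3 st.py
python3 - <<'E'
from h import *
# tray centre/heading from top picture edges (crop c1: outer corners, lip top z .028)
c=np.array([(34,42),(240,24),(272,470),(58,489)])/4+[165,115]
P=np.array([onz("top",q,.028) for q in c]);print(P.round(3),P.mean(0).round(4),np.degrees(np.arctan2(*(P[0]+P[1]-P[2]-P[3])[[1,0]])))
to((.526,.138,.19),6)
E
```

```text
t 15.88 tcp [ 0.3533 -0.1526  0.1322] rpy [-179.92    0.24   -4.45] eye: along 222.1 lat -2.5 dz 7.8
F along/lat/z -1.54 0.62 -1.9 M [ 0.014  0.006 -0.054] tau about eye (M at tcp) -0.188 rxF only -0.134 q6 1.24
tau mean -0.056 [-0.15 -0.09 -0.05  0.03 -0.03]
[[0.723 0.235 0.028]
 [0.736 0.098 0.028]
 [0.437 0.074 0.028]
 [0.426 0.211 0.028]] [0.5804 0.1545 0.028 ] 4.700309717379611
t 16.13 tcp [ 0.3586 -0.1542  0.1331] yaw [180.   -0.   -4.4] ROW [ 144.4 -304.2  -56.8] [  0.   -0.  -10.4] F [ 0.7  0.  -2.2] w 20.7
```

Request:
{"fn": "move_arm", "kwargs": {
  "rows": "0 0 -25 0 0 0;0 0 -57 0 0 0;0 0 -57 0 0 0;134 -314 -57 0 0 -9.4;134 -314 -57 0 0 -9.4;134 -314 -57 0 0 -9.4;134 -314 -57 0 0 -9.4;134 -314 -57 0 0 -9.4"
}}

```text
time: 16.8
tcp_pos: [0.4553, 0.0327, 0.1897]
eef_rot: [3.142, -0.001, 0.086]
wrist_force: [1.0, -0.8, -0.6]
width: 0.0205
grasp_force: 59.6
```

```bash
python3 -c "
from h import *
to((.5156,.149,.19),5)"
```

```text
t 16.8 tcp [0.4553 0.0327 0.1897] yaw [180.  -0.   5.] ROW [  70.1 -110.6   -0.3] [ 0. -0. -0.] F [ 1.  -0.8 -0.6] w 20.5
```

Request:
{"fn": "move_arm", "kwargs": {
  "rows": "70 -111 0 0 0 0;70 -111 0 0 0 0;70 -111 0 0 0 0;70 -111 0 0 0 0;70 -111 40 0 0 0;70 -111 80 0 0 0;70 -111 110 0 0 0;70 -111 130 0 0 0"
}}

```text
time: 17.47
tcp_pos: [0.5129, 0.1472, 0.0563]
eef_rot: [3.141, 0.004, 0.087]
wrist_force: [-0.3, 0.3, -2.3]
width: 0.0204
grasp_force: 59.8
```

Request:
{"fn": "move_arm", "kwargs": {
  "rows": "0 0 0 0 0 0;0 0 0 0 0 0;0 0 0 0 0 0;0 0 0 0 0 0"
}}

```text
time: 17.8
tcp_pos: [0.516, 0.1476, 0.0615]
eef_rot: [-3.141, -0.003, 0.086]
wrist_force: [0.2, -0.4, -3.3]
width: 0.0203
grasp_force: 59.8
```

```bash
python3 -c "
from h import *
to((.5156,.149,.025),5)"
```

```text
t 17.8 tcp [0.516  0.1476 0.0615] yaw [-180.    -0.2    4.9] ROW [-0.4 -1.4 36.5] [-0.  -0.2 -0.1] F [ 0.2 -0.4 -3.3] w 20.3
```

Request:
{"fn": "move_arm", "kwargs": {
  "rows": "0 -1.4 10 0 0 0;0 -1.4 20 0 0 0;0 -1.4 28 0 0 0;0 -1.4 32 0 0 0;0 -1.4 35 0 0 0;0 -1.4 35 0 0 0;0 -1.4 35 0 0 0"
}}

```text
time: 18.38
tcp_pos: [0.5144, 0.1486, 0.0247]
eef_rot: [3.142, 0.0, 0.086]
wrist_force: [0.5, 0.2, -2.1]
width: 0.0206
grasp_force: 60.0
```

Down to about 0.5 mm above the floor: nudge 0.5 mm lower, then open.

Request:
{"fn": "move_arm", "kwargs": {
  "rows": "0 0 0.5 0 0 0;0 0 0.5 0 0 0"
}}

```text
time: 18.55
tcp_pos: [0.5145, 0.1486, 0.0243]
eef_rot: [3.142, -0.0, 0.086]
wrist_force: [-0.8, -0.4, -1.9]
width: 0.0206
grasp_force: 59.9
```

Request:
{"fn": "move_arm", "kwargs": {
  "rows": "0 0 0 0 0 0;0 0 0 0 0 0;0 0 0 0 0 0;0 0 0 0 0 0;0 0 0 0 0 0",
  "gripper": 50
}}

```text
time: 18.97
tcp_pos: [0.5146, 0.1487, 0.0245]
eef_rot: [-3.142, -0.0, 0.086]
wrist_force: [-0.1, 0.3, -0.5]
width: 0.0501
grasp_force: 0.0
```

Request:
{"fn": "move_arm", "kwargs": {
  "rows": "0 0 -15 0 0 0;0 0 -40 0 0 0;0 0 -80 0 0 0;0 0 -120 0 0 0;0 0 -160 0 0 0;0 0 -200 0 0 0;0 0 -230 0 0 0;0 0 -230 0 0 0"
}}

```text
time: 19.63
tcp_pos: [0.5177, 0.1496, 0.2613]
eef_rot: [-3.14, -0.01, 0.087]
wrist_force: [1.3, -0.1, -0.0]
width: 0.0502
grasp_force: 0.0
```

Request:
{"fn": "move_arm", "kwargs": {
  "rows": "-40 0 0 0 0 0;-80 0 0 0 0 0;-120 0 0 0 0 0;-160 0 0 0 0 0;-180 0 0 0 0 0;-180 0 0 0 0 0;-180 0 0 0 0 0;-180 0 0 0 0 0"
}}

```text
time: 20.3
tcp_pos: [0.336, 0.1334, 0.2546]
eef_rot: [-3.141, -0.001, 0.087]
wrist_force: [-0.3, -0.7, 0.5]
width: 0.0497
grasp_force: 0.0
```

```bash
python3 -c "
from h import *
to((.5,.1,.2),5)
grab('top','e.png',None,1.4)"
```

```text
t 20.3 tcp [0.336  0.1334 0.2546] yaw [-1.8e+02 -1.0e-01  5.0e+00] ROW [160.4  47.4  54.8] [-0.  -0.1 -0. ] F [-0.3 -0.7  0.5] w 49.7
```

View pics/e.png

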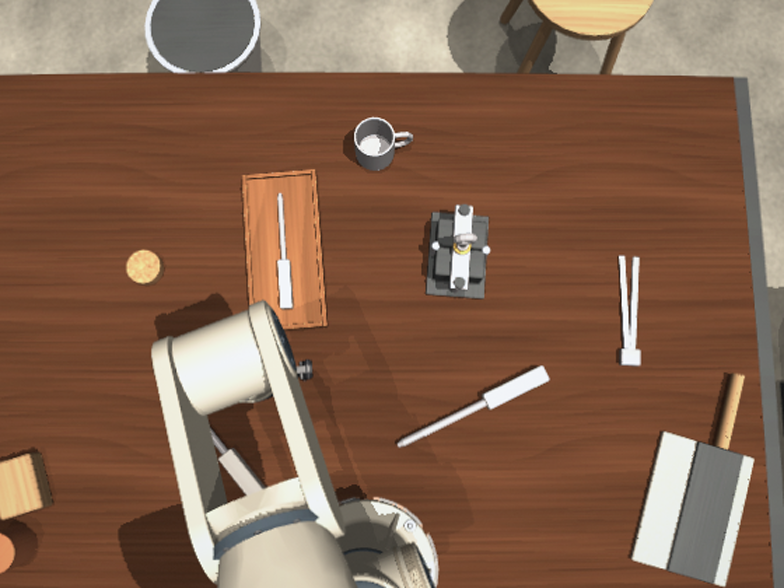

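The bar lies in the tray (about (200,138) to (205,219) in original pixels), the ring has turned, and the bystanders have not moved. Handing in.

```bash
python3 -c "
from plant import manip
print(manip.finish_job())"
```

```text
the job is handed in; nothing more can be done
None
```

The eye bolt was turned clockwise to a measured torque of about 0.72 N m (snug), the bar is back down inside the tray and released, the mug, wax and tweezers are unmoved, and the job is handed in at about 20 s; the hand-in call returned no verdict.

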